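# Set the pinch-roller gap of a kraft-paper feeder

### The arm

A 6-joint arm with a two-finger parallel gripper is mounted at the origin on the work surface. World frame = base frame: x ahead of the robot, y to its left, z up, the work surface at z = 0. Lengths are in m, angles in rad, forces in N, time in s.
With the tool pointing down it reaches from about 0.35 to 0.85 m from the base axis. Payload 8.1 kg.
Tool frame: the origin (TCP) lies on the centre line of the jaws, within the pads' length; the fingertips stand 11 mm ahead of it and the grasp point (between the pads) lies 8 mm behind it (tip_reach is the z of the fingertips in the tool frame, in m); z points along the fingers, y is the direction in which the jaws open and shut (so a half turn about z gives the same grasp; the last joint's range is limited). The gripper opens to 93 mm and grips with 3 to 60 N. Pads are 15 mm wide; open, the fingers measure 128 mm over their backs; the gripper's body (75 mm by 188 mm) begins 65 mm behind the grasp point.
Start: joints at [1.173, 0.13, 1.488, -0, 1.523, -0.085], TCP at [0.185, 0.571, 0.23] pointing down, gripper open.
Joint ranges: [-2.96, 2.96], [-0.89, 2.26], [0.02, 2.5], [-1.34, 4.48], [0, 2.73], [-2.66, 2.66]. Speed limits (rad/s): [2.39, 2.39, 2.79, 3.14, 3.14, 3.14].

### API

Orientations are given as a rotation vector (axis times angle).
In Python, from plant import read_state, read_camera, camera_params, close_job, silhouettes, tip_of, tip_reach gives the robot as it stands.
- The arm moves only by the shell command python3 -m creep 'ROWS' [FORCE]. ROWS is JSON, a list of rows, each a list of 5 numbers: the shift along the tool's x, y, z in m, then the turn about the tool's z in rad, then the closure in counts, from 0 (fully open) to 255 (shut). In form: [[dx, dy, dz, twist, gripper], ...]. A call has 1 to 12 rows; each row shifts and turns the commanded pose from where the row before left it, along the tool's axes as they then stand; what a row does not reach is not made up. A row lasts 1/12 s, in which the tool goes at most 41.7 mm and 7.16 degrees, less where a joint would pass 70% of its speed; a pose out of reach is approached as far as the arm can. A call is refused whole if a number of a shift passes 0.0417 or a number of a turn 0.125, either way. A call with a gripper value outside its range is refused whole. The fingers move at their own pace and stop on an object; FORCE is the grip in N (left out, the last holds). Time passes only in rows, so rows that do not move let the fingers close. It gives the time, the measured TCP pose, the force and the opening at its end, in the units of the state.
- read_state(): the state, without advancing time (a new reading comes with each control period).
- read_camera(name): name is "side" or "top"; returns the picture (420x560x3 uint8, red, green, blue); there is no depth.
- camera_params(name): a dict with "fov_y" (degrees; the focal length in pixels is half the picture's height over the tangent of half this angle, whatever the lens; pixels are square), "cx", "cy" (the principal point, pixels), "k1" (the pictures are not rectified: a ray, as slopes to the right and down, at radius r is drawn at 1 + k1 r^2 times it, then the intrinsics apply), "position" and "rotation" of the camera in the world. Camera axes: x right, y down, z forward; pixel columns grow to the right and rows downward; lengths in m; the calibration is good to about 2 mm. A picture is of the moment at which its call begins. camera_params takes no time and is no camera call.
- close_job(): hands the job in, once; it reports no verdict.
Trained networks look in the newest picture that a camera, given by its name, has taken for a name from the list of things; names that differ only in an ending like _2 or _b are one class to them, and where a whole thing is asked for, a point or a joint stands for the part that bears it (a point fixed in the world has none). Each returns a list of dicts, best first, with "confidence" (0 to 1); they miss things now and then, are a little off and sometimes report something else, mostly with a low value. They report only what shows in the picture. A call takes as long as a camera call.
- silhouettes(camera, query): "region" (420x560 bool, what is visible of it) and "pixel" ([column, row] in pixels, amid what is visible of it).
- tip_of(camera, query): "pixel" ([column, row] in pixels: a listed point, or the origin of a listed thing).
The state is a dict: "t": time; "q": joint angles; "dq": joint speeds; "joint_torque": joint torques, N m; "tool_pos": TCP position; "orientation": TCP orientation; "force": force on the tool from outside, world axes, zero at the start; "wrist_torque": the same for the moment, N m; "opening": finger opening in m.
Only numpy, scipy, OpenCV 4.12 (cv2) and the standard library are available. Lean on these libraries where they do the work, as an engineer would, in place of code of your own. Each camera call takes 0.05 s, during which the arm holds its last target.

### The job

Wind the crank of the paper feeder clockwise (seen from above) until the pinch roller has come down on the feed roller and the crank comes up firm, without forcing it; then back it off by half a turn and let go, leaving the things around it where they lie.

Things in the scene. Friction and masses are not known exactly. Their poses are not given: they have to be found in the camera images.
- machine: the paper feeder: a grey steel frame about 250 x 180 mm, fixed to the table, 163 mm high under the crank, with a roll of brown paper at its robot side. Origin: on the work surface straight below the crank's axis. Its place and yaw vary. A steep screw in its top bridge carries the pinch roller: clockwise turns of the crank lower it by 20 mm a turn; 0.8 to 1.65 turns are left at the start.
- crank_axis (a point): the point on the crank's vertical turning axis at the top face of the crank disc. The disc is of aluminium, 92 mm in diameter, 10 mm thick, level, its top 187 mm above the work surface. Only a 3 mm high cap stands on its middle; apart from the crank handle nothing is higher. The crank keeps its height as it turns.
- grip_mid (a point): the middle of the crank handle: an upright black plastic sleeve, 16 mm in diameter, 44 mm tall (188.5 to 232.5 mm above the work surface; this point at 210.5 mm), standing on the disc 34 mm from the crank's axis. It spins freely on its pin, so a gripper can keep hold of it, without turning itself, while it follows the circle.
- crank (a joint): turn of the crank in rad, growing clockwise seen from above, from an arbitrary zero: where the rollers meet differs each time. Free turning takes 0.5 to 2.5 N at the handle along the circle; at rest, friction holds it within 1.2 N. Once the rollers touch, this rises by about 3.5 N for each mm the handle is pushed on: 6 to 9 N more is firm, 13 N more is forcing it.
- carriage: the steel pinch roller with its yoke, hung on the screw inside the frame, lying level across the feeder, 32 mm in diameter and 126 mm long. The origin is the middle of the roller's lowest line; z up, y along the roller. It moves straight down and up, straight below the crank's axis.
- feed_roller: the black rubber feed roller directly below the pinch roller, 40 mm in diameter and 130 mm long, fixed in height; its height in the frame varies by 6 mm. The origin is the middle of its topmost line, which the pinch roller lands on; z up, y along the roller. The gap is the height of the carriage's origin above this one; half a turn of the crank is 10 mm of it.
- parcel: a loose cardboard parcel, 150 x 110 x 70 mm, beside the feeder; leave it alone. Origin: centre of its underside.
- tape_roll: a loose roll of tape lying flat, 96 mm across, 48 mm high, beside the feeder; leave it alone. Origin: centre of its underside.
- scanner: a loose flat black hand terminal, 150 x 78 x 12 mm, beside the feeder; leave it alone. Origin: centre of its underside.

How it is judged:
By the outcome, as a careful person would: the job done as asked, in the order asked, and still so for the second after the job is handed in, with the robot touching nothing.
It also fails if it takes over 69 s, if anything falls off the work surface, if the arm or the gripper's body presses on something with over 40 N, if the wrist force passes 120 N, or if a joint passes its speed limit or range.

## Working session

There is one attempt and no reset: what is moved stays moved. The work goes in short steps, Python scripts to look and compute and a shell command to move; the robot and the scene stay as the last step left them, time stands still between calls to the robot, and variables do not carry over. Pictures are saved under pics/ and viewed, and the job is handed in when it is done.

```bash
ls; mkdir -p pics
cat > h.py <<'E'
import numpy as np, cv2, json
from plant import *
def cam(n):
    p=camera_params(n); f=210/np.tan(np.radians(p['fov_y'])/2)
    R=np.array(p['rotation'],float)
    if R.shape!=(3,3): R=cv2.Rodrigues(R)[0]
    return p,f,R,np.array(p['position'],float)
def ray(n,px):
    p,f,R,c=cam(n)
    d=np.array([(px[0]-p['cx'])/f,(px[1]-p['cy'])/f]); u=d.copy()
    for _ in range(30): u=d/(1+p['k1']*(u@u))
    return c,R@np.array([u[0],u[1],1.])
def atz(n,px,z):
    c,d=ray(n,px); return c+d*(z-c[2])/d[2]
def proj(n,X):
    p,f,R,c=cam(n); v=R.T@(np.array(X)-c); u=v[:2]/v[2]; u=u*(1+p['k1']*(u@u))
    return u*f+[p['cx'],p['cy']]
def tri(pa,pb,a='side',b='top'):
    c1,d1=ray(a,pa);c2,d2=ray(b,pb)
    A=np.stack([d1,-d2],1); s=np.linalg.lstsq(A,c2-c1,rcond=None)[0]
    x1=c1+d1*s[0];x2=c2+d2*s[1]; return (x1+x2)/2,np.linalg.norm(x1-x2)
E
python3 - <<'E'
from h import *
for n in ['side','top']:
    print(n,camera_params(n))
    cv2.imwrite(f'pics/{n}0.png',read_camera(n)[:,:,::-1])
    for q in ['machine','crank_axis','grip_mid','carriage','feed_roller','parcel','tape_roll','scanner']:
        print(q,[(np.round(d['pixel'],1),round(d['confidence'],2)) for d in tip_of(n,q)][:3])
s=read_state();print(s)
E
```

```text
pics
side {'fov_y': 48.929959043297906, 'cx': 282.23596853328706, 'cy': 211.76061443021786, 'k1': -0.09828002540910717, 'position': array([-0.03727996, -0.50755709,  0.85146665]), 'rotation': array([-2.15245738,  0.87510636, -0.40536235])}
machine [(array([323.8, 257.8]), 0.72)]
crank_axis [(array([327.5, 202.6]), 0.95)]
grip_mid [(array([315.8, 196.2]), 0.45)]
carriage [(array([326.7, 237.8]), 0.67)]
feed_roller [(array([321.9, 239.4]), 0.96)]
parcel [(array([285.7, 207.3]), 0.78)]
tape_roll []
scanner [(array([323.3, 345.3]), 0.71)]
top {'fov_y': 43.62966568587251, 'cx': 291.8821627250687, 'cy': 205.17518272891664, 'k1': -0.01566189342443285, 'position': array([0.37604082, 0.04613759, 1.50195105]), 'rotation': array([-2.16360264,  2.14181341, -0.11646849])}
machine [(array([325.9, 189.7]), 0.95)]
crank_axis [(array([321.6, 181.8]), 0.83)]
grip_mid []
carriage []
feed_roller []
parcel [(array([253.4, 164.1]), 0.86)]
tape_roll [(array([395.1, 203.9]), 0.83)]
scanner [(array([394.4, 203. ]), 0.21)]
{'t': 0.9, 'q': array([ 1.17261367e+00,  1.30332303e-01,  1.48821693e+00,  1.23864813e-05,
        1.52299819e+00, -8.54253848e-02]), 'dq': array([ 0.00026908,  0.00128491,  0.00078768, -0.00027391,  0.00062817,
       -0.00061588]), 'joint_torque': array([-3.37483539e-05, -5.59773552e+01, -4.92049098e+01,  7.65059260e-02,
        2.30284128e-02, -3.74554894e-07]), 'tool_pos': array([0.18460035, 0.57090034, 0.22966638]), 'orientation': array([-4.89278850e-01, -3.10325687e+00, -7.36370083e-05]), 'force': array([-0.62073076, -0.00393632, -0.03558523]), 'wrist_torque': array([-0.04029142,  0.01835276, -0.00356974]), 'opening': 0.0928288205705327}
```

View pics/side0.png

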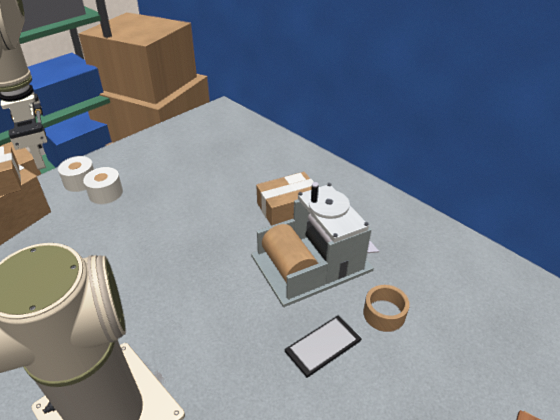

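View pics/top0.png

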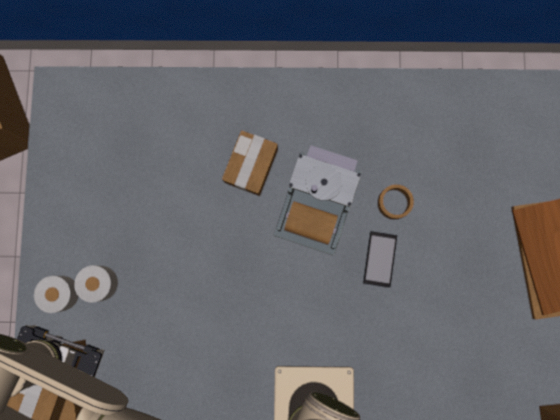

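Run:
```python
from h import *
print(tri([327.5,202.6],[321.6,181.8]), atz('side',[327.5,202.6],.187),atz('top',[321.6,181.8],.187))
print(atz('side',[315.8,196.2],.2105))
print(atz('top',[325.9,189.7],0),atz('side',[323.8,257.8],0))
for n in ['side','top']:
    im=cv2.imread(f'pics/{n}0.png'); u,v=(325,215) if n=='side' else (322,182)
    c=im[v-70:v+75,u-95:u+95]; cv2.imwrite(f'pics/{n}0c.png',cv2.resize(c,None,fx=4,fy=4,interpolation=cv2.INTER_CUBIC))
```

```text
(array([ 0.59793018, -0.01105308,  0.1805566 ]), np.float64(0.0008397445831560529)) [ 0.59217918 -0.01606634  0.187     ] [ 0.59654507 -0.01047992  0.187     ]
[ 0.56782578 -0.00107599  0.2105    ]
[ 0.60486704 -0.03105392  0.        ] [ 0.59980991 -0.01470112  0.        ]
```

View pics/side0c.png

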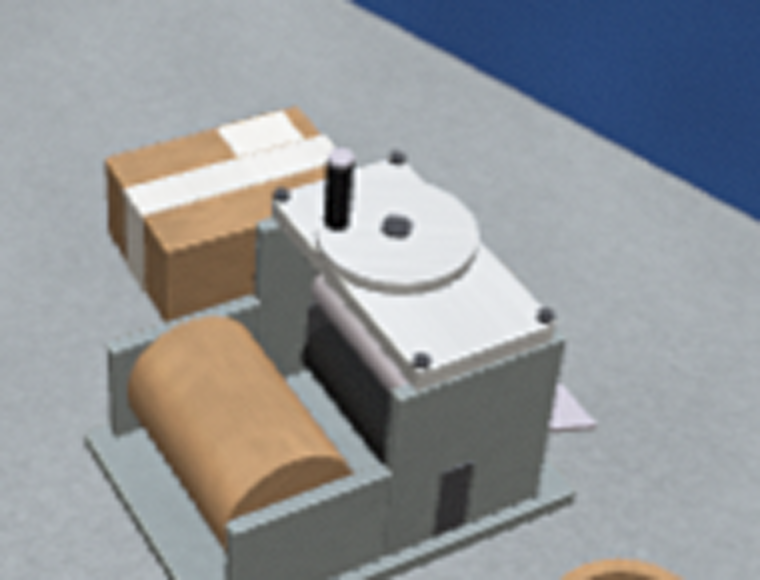

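View pics/top0c.png

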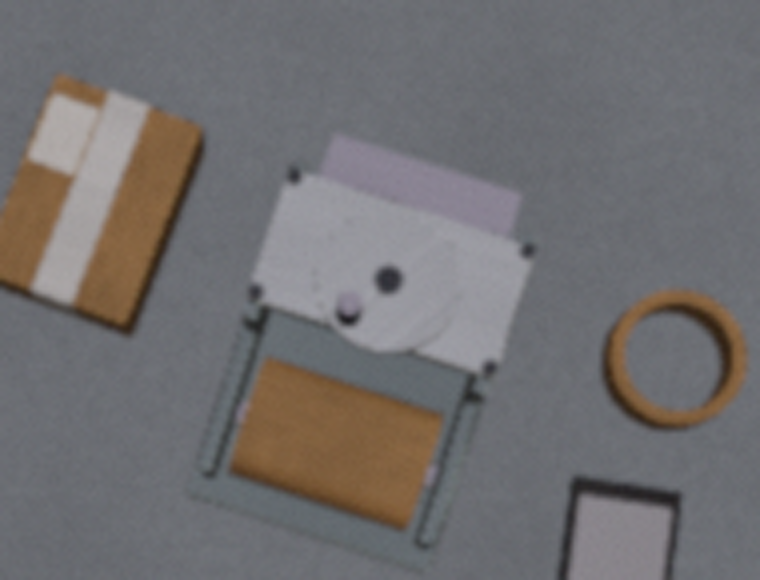

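Both views show the crank disc on the frame. The cap is near side (329,201) and top (324,182); the handle's top is near side (315,184) and top (314,186). The parcel lies to the left, the tape roll and scanner to the right.

Run:
```python
from h import *
A={'side':[(397-1.5)/4+230,(226-1.5)/4+145],'top':[(389-1.5)/4+227,(280-1.5)/4+112]}
H={'side':[(342-1.5)/4+230,(157-1.5)/4+145],'top':[(349-1.5)/4+227,(299-1.5)/4+112]}
for n in A:
    a=atz(n,A[n],.190);h=atz(n,H[n],.2325); print(n,a,h,np.linalg.norm((h-a)[:2]),np.degrees(np.arctan2(*(h-a)[1::-1])))
print(tri(A['side'],A['top']),tri(H['side'],H['top']))
# fit disc ellipse by silhouette
for n in A:
    r=silhouettes(n,'crank_axis'); 
    for d in r[:2]: print(n,d['confidence'],d['region'].sum(),d['pixel'])
    if r:
        m=r[0]['region']; np.save(f'm_{n}.npy',m)
        im=cv2.imread(f'pics/{n}0.png'); im[m]=im[m]//2+np.array([0,0,127],np.uint8)
        u,v=(325,215) if n=='side' else (322,182)
        cv2.imwrite(f'pics/{n}0m.png',cv2.resize(im[v-40:v+40,u-50:u+50],None,fx=5,fy=5))
print(read_state()['t'])
```

```text
side [ 0.59543064 -0.01702555  0.19      ] [0.5775614  0.01142408 0.2325    ] 0.0335959972432669 122.13297277618855
top [ 0.59654184 -0.01610481  0.19      ] [0.57740654 0.01032813 0.2325    ] 0.03263219222584956 125.90148966122594
(array([ 0.59670795, -0.01611819,  0.18872356]), np.float64(0.00013365276291090798)) (array([0.57704426, 0.01057279, 0.2332943 ]), np.float64(0.0006429913507397944))
side 0.97 9218 [314.9, 248.5]
top 0.89 6016 [318.3, 200.8]
1.0
```

```bash
cat > gap.py <<'E'
from h import *
import sys
from scipy.optimize import minimize_scalar
ax=np.array([.5962,-.0165])
def zfit(px):
    r=minimize_scalar(lambda z:np.sum((proj('side',[*ax,z])-px)**2),bounds=(0,.2),method='bounded'); return r.x,r.fun**.5
for k in range(int(sys.argv[1])):
    im=read_camera('side')
    for q in ['carriage','feed_roller']:
        for d in tip_of('side',q)[:1]: print(q,np.round(d['pixel'],1),round(d['confidence'],2),'z %.4f err %.1f'%zfit(d['pixel']))
cv2.imwrite(f'pics/g{sys.argv[2]}.png',cv2.resize(im[175:285,250:390,::-1],None,fx=5,fy=5,interpolation=cv2.INTER_CUBIC))
E
python3 gap.py 4 0
python3 - <<'E'
from h import *
s=read_state();R=cv2.Rodrigues(s['orientation'])[0];print(R);print(s['t'],R.T@(np.array([.5773,.0112,.29])-s['tool_pos']))
E
```

```text
carriage [326.5 237.2] 0.72 z 0.0766 err 1.0
feed_roller [324.2 240.4] 0.81 z 0.0651 err 1.0
carriage [325.3 236.4] 0.53 z 0.0789 err 0.2
feed_roller [324.6 241.1] 0.62 z 0.0629 err 0.5
carriage [326.5 236. ] 0.66 z 0.0806 err 0.9
feed_roller [322.8 245. ] 0.95 z 0.0490 err 1.9
carriage [325.1 235.4] 0.61 z 0.0821 err 0.5
feed_roller [323.5 241.7] 0.78 z 0.0605 err 1.5
[[-9.51480750e-01  3.07708274e-01  4.66144262e-06]
 [ 3.07708274e-01  9.51480750e-01 -1.78997369e-05]
 [-9.94317006e-06 -1.55968906e-05 -1.00000000e+00]]
1.6 [-0.54585448 -0.41171554 -0.06035653]
```

```bash
python3 -m creep '[[0,0,-0.02,0,0],[0,0,-0.03,0,0],[-0.02,-0.015,-0.01,0,0],[-0.027,-0.02,0,0,0],[-0.027,-0.02,0,0,0],[-0.027,-0.02,0,0,0],[-0.027,-0.02,0,0,0],[-0.027,-0.02,0,0,0],[-0.027,-0.02,0,0,0],[-0.027,-0.02,0,0,0],[-0.027,-0.02,0,0,0],[-0.02,-0.015,0,0,0]]' 30
```

```text
t: 2.6
tool_pos: [0.3709, 0.3093, 0.2899]
orientation: [0.49, 3.102, -0.0]
force: [0.6, 0.5, 0.4]
opening: 0.0932
```

View pics/g0.png

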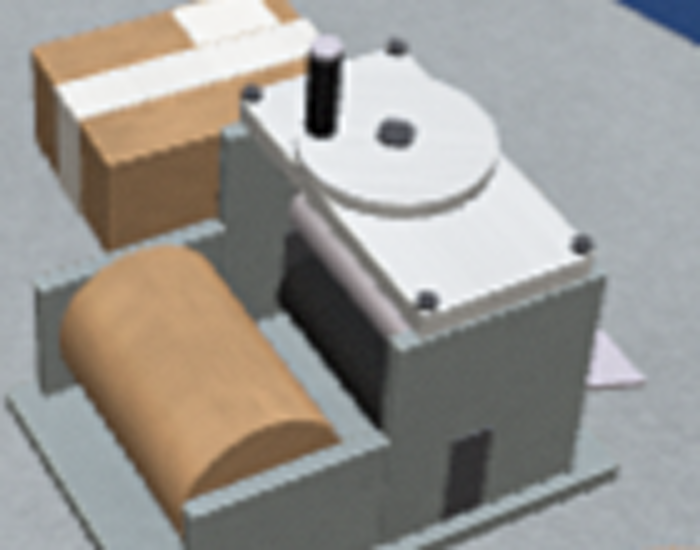

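```bash
python3 -m creep '[[-0.02,-0.015,0,0,0],[-0.027,-0.021,0,0,0],[-0.027,-0.021,0,0,0],[-0.027,-0.021,0,0,0],[-0.027,-0.021,0,0,0],[-0.027,-0.021,0,0,0],[-0.027,-0.021,0,0,0],[-0.027,-0.021,0,0,0],[-0.027,-0.02,0,0,0],[-0.027,-0.02,0,0,0],[-0.017,-0.012,0,0,0],[-0.008,-0.006,0,0,0]]' 30; python3 -c "
from h import *
s=read_state();R=cv2.Rodrigues(s['orientation'])[0];print(s['q'],R.T@(np.array([.5773,.0112,.206])-s['tool_pos']))
for n in ['side','top']: cv2.imwrite(f'pics/{n}1.png',read_camera(n)[:,:,::-1])
"
```

```text
t: 3.6
tool_pos: [0.5771, 0.0108, 0.2892]
orientation: [-0.493, -3.102, 0.001]
force: [0.3, 0.5, 0.0]
opening: 0.0929
[-6.97926431e-02  5.17057387e-02  1.46397311e+00 -5.53382242e-04
  1.62611206e+00 -1.32524581e+00] [-5.15934301e-05  5.07564601e-04  8.32296141e-02]
```

View pics/side1.png

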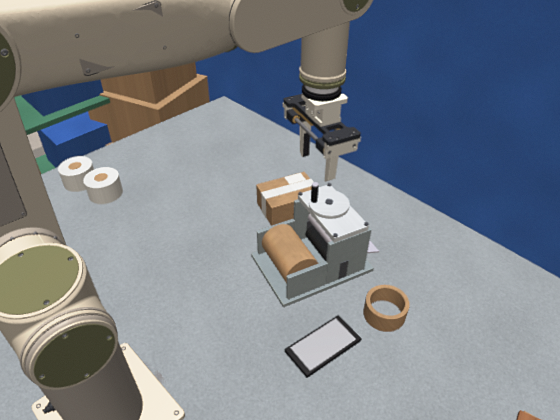

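View pics/top1.png

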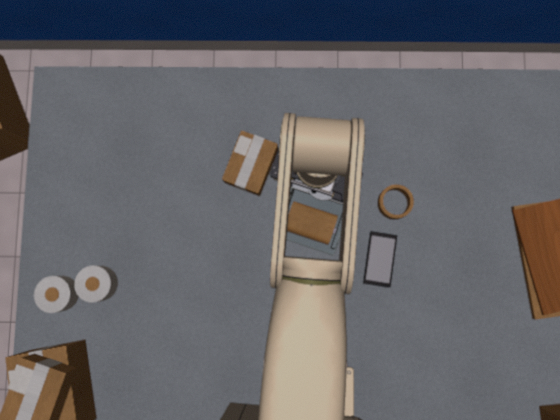

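The side view shows the fingers at (305,145) and (331,165) with the handle (315,190) between them. The rollers stay visible. Next I lower and close.

```bash
python3 -m creep '[[0,0,0.015,0,0],[0,0,0.02,0,0],[0,0,0.02,0,0],[0,0,0.015,0,0],[0,0,0.01,0,0],[0,0,0.003,0,0],[0,0,0,0,0]]' 30; python3 -c "
from h import *
cv2.imwrite(f'pics/a2.png',cv2.resize(read_camera('side')[120:260,230:400,::-1],None,fx=4,fy=4))
"
```

```text
t: 4.28
tool_pos: [0.5753, 0.0144, 0.2061]
orientation: [-0.488, -3.102, -0.0]
force: [-0.3, 0.1, 0.5]
opening: 0.0927
```

View pics/a2.png

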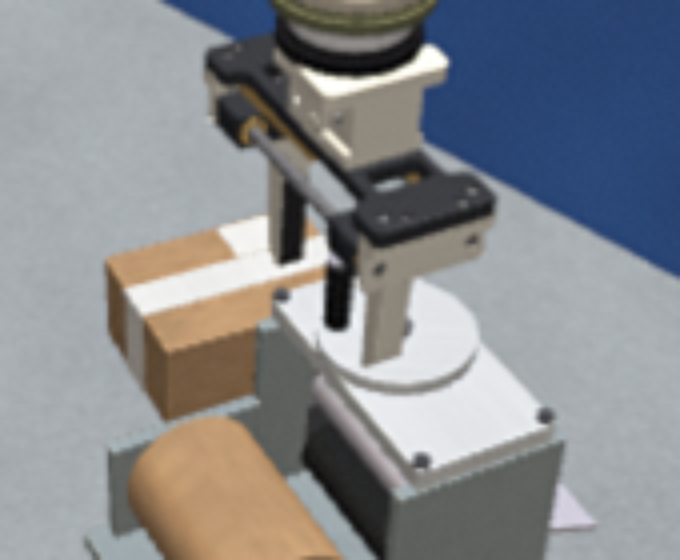

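Straddling the handle. The TCP settled about 3.5 mm off, so I correct that and close.

```bash
python3 -m creep '[[-0.003,-0.0024,0,0,0],[0,0,0,0,150],[0,0,0,0,180],[0,0,0,0,210],[0,0,0,0,255],[0,0,0,0,255],[0,0,0,0,255],[0,0,0,0,255],[0,0,0,0,255],[0,0,0,0,255]]' 30;python3 -c "
from h import *
cv2.imwrite(f'pics/a3.png',cv2.resize(read_camera('side')[120:260,230:400,::-1],None,fx=4,fy=4));print(read_state())
"
```

```text
t: 5.17
tool_pos: [0.5781, 0.0102, 0.2066]
orientation: [-0.489, -3.103, 0.0]
force: [-0.1, 0.0, 0.6]
opening: 0.0378
{'t': 5.2167, 'q': array([-7.10267136e-02,  8.33766328e-02,  1.58071685e+00, -9.31132198e-06,
        1.47759381e+00, -1.32904052e+00]), 'dq': array([ 2.75144876e-04,  1.27573762e-03, -1.64232230e-03,  5.99735886e-05,
       -1.58638095e-04,  9.42011562e-04]), 'joint_torque': array([-4.89241036e-03, -5.30778372e+01, -4.87387741e+01,  4.09129076e-03,
        8.17143638e-02,  1.79222907e-04]), 'tool_pos': array([0.57813955, 0.01019347, 0.20657294]), 'orientation': array([-4.89301373e-01, -3.10315985e+00,  2.71837929e-05]), 'force': array([ 0.00335175, -1.26329254, -0.30700843]), 'wrist_torque': array([-0.01628256, -0.05385292,  0.02915975]), 'opening': 0.03374571831821738}
```

View pics/a3.png

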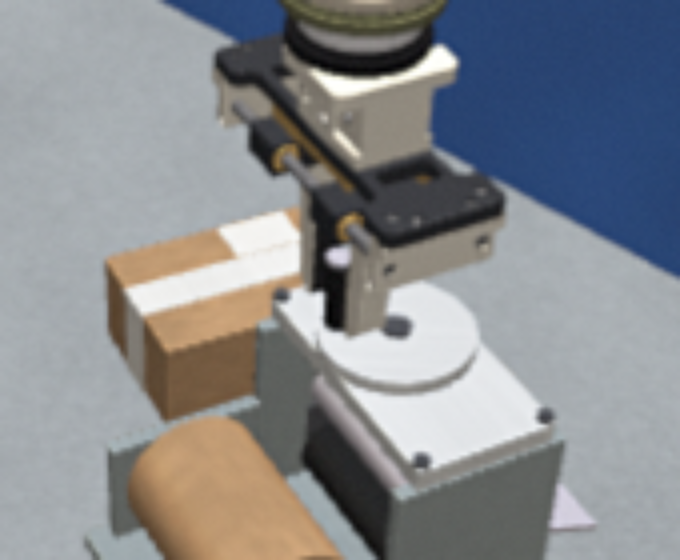

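```bash
python3 -m creep '[[0,0,0,0,255],[0,0,0,0,255],[0,0,0,0,255],[0,0,0,0,255],[0,0,0,0,255],[0,0,0,0,255]]' 30;python3 -c "
from h import *
cv2.imwrite(f'pics/a4.png',cv2.resize(read_camera('side')[120:260,230:400,::-1],None,fx=4,fy=4));s=read_state();print(s['t'],s['tool_pos'],s['force'],s['opening'])
"
```

```text
t: 5.72
tool_pos: [0.5782, 0.01, 0.2066]
orientation: [0.489, 3.103, -0.0]
force: [1.0, -1.4, -0.3]
opening: 0.0155
5.7667 [0.57820745 0.01003835 0.20662343] [ 0.0026408  -1.04764834 -0.17673579] 0.015684982247634652
```

View pics/a4.png

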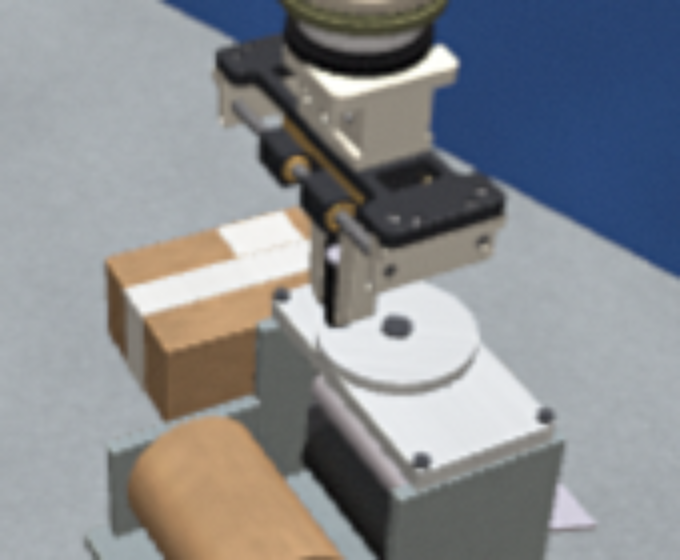

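```bash
cat > plan.py <<'E'
# plan.py a0 da n : rows (mm) for n steps of da deg from angle a0 on the 34 mm circle
import sys,numpy as np
a0,da,n=map(float,sys.argv[1:4]); r=float(sys.argv[4]) if len(sys.argv)>4 else 34
a=np.radians(a0+da*np.arange(n+1)); P=r*np.stack([np.cos(a),np.sin(a)],1); D=np.diff(P,axis=0)
M=np.array([[-.95148,.30771],[.30771,.95148]])
print([[round(x/1000,4) for x in r] for r in (D@M.T)])
E
cat > st.py <<'E'
from h import *
s=read_state(); import sys
c=np.array([float(x) for x in sys.argv[1:3]]) if len(sys.argv)>2 else np.array([.5972,-.0182])
d=s['tool_pos'][:2]-c; a=np.arctan2(d[1],d[0]); er=np.array([np.cos(a),np.sin(a)]); et=np.array([np.sin(a),-np.cos(a)])
f=s['force'][:2]
print('t %.2f pos %s ang %.1f r %.2f  Frad %.1f Ftan(cw) %.1f F %s op %.4f'%(s['t'],np.round(s['tool_pos'],4),np.degrees(a),1000*np.linalg.norm(d),f@er,f@et,np.round(s['force'],1),s['opening']))
E
python3 st.py; python3 plan.py 124 -10 6
```

```text
t 5.77 pos [0.5782 0.01   0.2066] ang 123.9 r 34.03  Frad -0.9 Ftan(cw) -0.6 F [ 0.  -1.  -0.2] op 0.0157
[[np.float64(-0.004), np.float64(0.0043)], [np.float64(-0.0047), np.float64(0.0036)], [np.float64(-0.0053), np.float64(0.0027)], [np.float64(-0.0057), np.float64(0.0017)], [np.float64(-0.0059), np.float64(0.0007)], [np.float64(-0.0059), np.float64(-0.0003)]]
```

```bash
for i in 1; do python3 -m creep '[[-0.004,0.0043,0,0,255],[-0.0047,0.0036,0,0,255],[-0.0053,0.0027,0,0,255],[0,0,0,0,255],[0,0,0,0,255]]' 30; python3 st.py; python3 -m creep '[[-0.0057,0.0017,0,0,255],[-0.0059,0.0007,0,0,255],[-0.0059,-0.0003,0,0,255],[0,0,0,0,255],[0,0,0,0,255]]' 30; python3 st.py; done; python3 plan.py 64 -10 12
```

```text
t: 6.18
tool_pos: [0.5956, 0.0167, 0.2067]
orientation: [0.488, 3.103, 0.002]
force: [1.3, 3.5, 0.7]
opening: 0.0154
t 6.18 pos [0.5956 0.0167 0.2067] ang 92.7 r 34.94  Frad 3.4 Ftan(cw) 1.4 F [1.3 3.5 0.7] op 0.0154
t: 6.6
tool_pos: [0.6131, 0.0136, 0.2067]
orientation: [0.488, 3.102, 0.003]
force: [5.1, 6.8, -1.4]
opening: 0.0154
t 6.60 pos [0.6131 0.0136 0.2067] ang 63.3 r 35.55  Frad 8.3 Ftan(cw) 1.5 F [ 5.1  6.8 -1.4] op 0.0154
[[np.float64(-0.0058), np.float64(-0.0013)], [np.float64(-0.0055), np.float64(-0.0023)], [np.float64(-0.005), np.float64(-0.0032)], [np.float64(-0.0043), np.float64(-0.004)], [np.float64(-0.0036), np.float64(-0.0047)], [np.float64(-0.0027), np.float64(-0.0053)], [np.float64(-0.0017), np.float64(-0.0057)], [np.float64(-0.0007), np.float64(-0.0059)], [np.float64(0.0003), np.float64(-0.0059)], [np.float64(0.0013), np.float64(-0.0058)], [np.float64(0.0023), np.float64(-0.0055)], [np.float64(0.0032), np.float64(-0.005)]]
```

```bash
cat > plan2.py <<'E'
# plan2.py cx cy cmdx cmdy a_start da n (mm, deg): targets a_start, a_start+da ...
import sys,numpy as np
cx,cy,px,py,a0,da,n=map(float,sys.argv[1:8])
M=np.array([[-.95148,.30771],[.30771,.95148]])
p=np.array([px,py]); out=[]
for k in range(int(n)):
    a=np.radians(a0+da*k); t=np.array([cx,cy])+34*np.array([np.cos(a),np.sin(a)])
    d=np.round(M@(t-p),1); out.append([float(x)/1000 for x in d]); p=p+M.T@d
print(str([[*o,0,0,255] for o in out]).replace(' ','')); print('end cmd',p.round(2),'ang',a0+da*(n-1))
E
python3 plan2.py 598.6 -17.2 612.1 12.4 58 -12 8
```

```text
[[-0.0045,0.0007,0,0,255],[-0.0067,-0.0025,0,0,255],[-0.006,-0.0038,0,0,255],[-0.0050999999999999995,-0.004900000000000001,0,0,255],[-0.004,-0.005900000000000001,0,0,255],[-0.0027,-0.0066,0,0,255],[-0.0012,-0.007,0,0,255],[0.0003,-0.0070999999999999995,0,0,255]]
end cmd [629.13 -32.1 ] ang -26.0
```

```bash
python3 -m creep '[[-0.0045,0.0007,0,0,255],[-0.0067,-0.0025,0,0,255],[-0.006,-0.0038,0,0,255],[-0.0051,-0.0049,0,0,255],[-0.004,-0.0059,0,0,255],[-0.0027,-0.0066,0,0,255],[-0.0012,-0.007,0,0,255],[0.0003,-0.0071,0,0,255],[0,0,0,0,255],[0,0,0,0,255]]' 30; python3 st.py .5986 -.0172
```

```text
t: 7.43
tool_pos: [0.6288, -0.0331, 0.2066]
orientation: [0.491, 3.103, -0.001]
force: [-1.2, -1.8, 0.7]
opening: 0.0154
t 7.43 pos [ 0.6288 -0.0331  0.2066] ang -27.7 r 34.12  Frad -0.2 Ftan(cw) 2.2 F [-1.2 -1.8  0.7] op 0.0154
```

```bash
python3 plan2.py 598.6 -17.2 629.13 -32.1 -38 -12 8; python3 gap.py 3 1
```

```text
[[0.0017,-0.006900000000000001,0,0,255],[0.0031,-0.0064,0,0,255],[0.0044,-0.0056,0,0,255],[0.0055,-0.0045,0,0,255],[0.0062,-0.0034,0,0,255],[0.006900000000000001,-0.0019,0,0,255],[0.0070999999999999995,-0.0005,0,0,255],[0.007,0.001,0,0,255]]
end cmd [580.59 -46.04] ang -122.0
carriage [329.  239.3] 0.46 z 0.0704 err 3.7
feed_roller [325.9 243.5] 0.67 z 0.0552 err 1.0
carriage [323.8 236.9] 0.76 z 0.0767 err 1.7
feed_roller [324.1 242.6] 0.58 z 0.0577 err 0.8
carriage [326.4 239.5] 0.58 z 0.0689 err 1.1
feed_roller [321.8 242.8] 0.72 z 0.0562 err 3.1
```

View pics/g1.png

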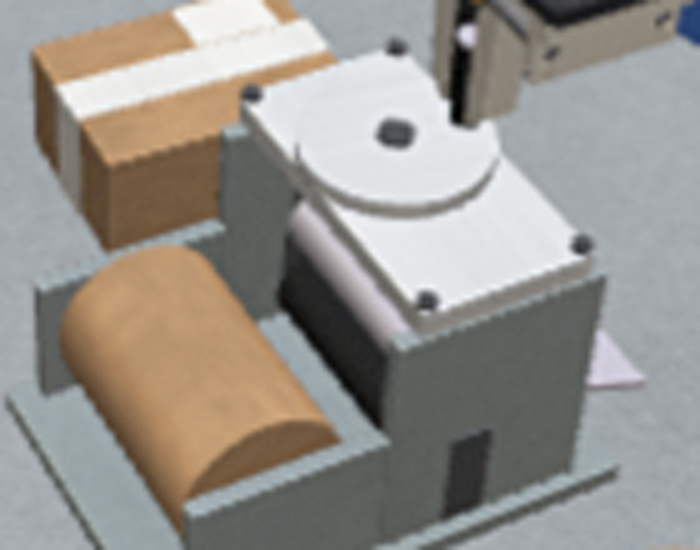

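```bash
python3 -m creep '[[0.0017,-0.0069,0,0,255],[0.0031,-0.0064,0,0,255],[0.0044,-0.0056,0,0,255],[0.0055,-0.0045,0,0,255],[0.0062,-0.0034,0,0,255],[0.0069,-0.0019,0,0,255],[0.0071,-0.0005,0,0,255],[0.007,0.001,0,0,255],[0,0,0,0,255],[0,0,0,0,255]]' 30; python3 st.py .5986 -.0172; python3 gap.py 4 2
```

```text
t: 8.72
tool_pos: [0.5798, -0.0453, 0.2066]
orientation: [-0.488, -3.103, -0.0]
force: [0.1, 2.0, -0.3]
opening: 0.0151
t 8.72 pos [ 0.5798 -0.0453  0.2066] ang -123.9 r 33.78  Frad -1.7 Ftan(cw) 1.0 F [ 0.1  2.  -0.3] op 0.0151
carriage [325.  242.8] 0.81 z 0.0573 err 0.1
feed_roller [325.9 243.4] 0.55 z 0.0555 err 1.0
carriage [327.6 239.3] 0.57 z 0.0699 err 2.3
feed_roller [323.7 238. ] 0.65 z 0.0730 err 1.7
carriage [325.5 240.3] 0.51 z 0.0659 err 0.3
feed_roller [326.1 239.7] 0.78 z 0.0681 err 0.9
carriage [325.6 240.2] 0.6 z 0.0663 err 0.4
feed_roller [322.9 244.3] 0.86 z 0.0515 err 1.9
```

View pics/g2.png

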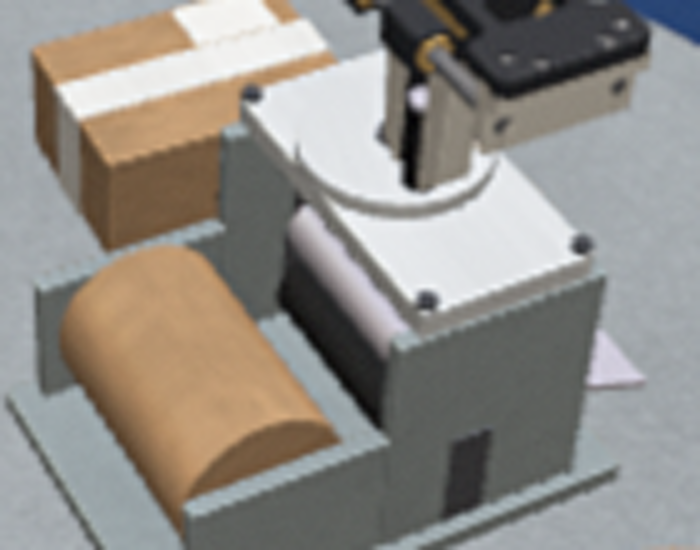

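Estimated remaining turn from the images: about 110° ± 45°. From here I go in 3 mm steps, with a force check after each step that stops the chain.

```bash
cat > ck.py <<'E'
# ck.py cx cy thr : print, exit 1 if resistance against clockwise exceeds thr
from h import *
import sys
c=np.array([float(sys.argv[1]),float(sys.argv[2])]); thr=float(sys.argv[3]); s=read_state()
d=s['tool_pos'][:2]-c; a=np.arctan2(d[1],d[0]); er=np.array([np.cos(a),np.sin(a)]); et=np.array([np.sin(a),-np.cos(a)])
f=s['force'][:2]
print('t %.2f ang %.1f r %.2f Frad %.1f res %.1f Fz %.1f'%(s['t'],np.degrees(a),1000*np.linalg.norm(d),f@er,-f@et,s['force'][2]))
sys.exit(int(-f@et>thr or abs(f@er)>12))
E
python3 plan2.py 598.6 -17.2 580.59 -46.04 -125 -2.5 24
```

```text
[[0.0017,0.0005,0,0,255],[0.0014,0.0004,0,0,255],[0.0014,0.0006,0,0,255],[0.0014,0.0006,0,0,255],[0.0013,0.0006,0,0,255],[0.0013,0.0007,0,0,255],[0.0013,0.0008,0,0,255],[0.0012,0.0008,0,0,255],[0.0012,0.0009,0,0,255],[0.0012,0.0009,0,0,255],[0.0011,0.0009,0,0,255],[0.0011,0.0011,0,0,255],[0.001,0.001,0,0,255],[0.001,0.0011,0,0,255],[0.001,0.0012,0,0,255],[0.0008,0.0012,0,0,255],[0.0009,0.0012,0,0,255],[0.0008,0.0013,0,0,255],[0.0007,0.0013,0,0,255],[0.0006,0.0013,0,0,255],[0.0007,0.0013,0,0,255],[0.0005,0.0014,0,0,255],[0.0005,0.0014,0,0,255],[0.0004,0.0014,0,0,255]]
end cmd [564.63 -15.76] ang -182.5
```

```bash
C="python3 ck.py .5986 -.0172 4"; q(){ tail -n0; }
python3 -m creep '[[0.0017,0.0005,0,0,255],[0.0014,0.0004,0,0,255]]' 30 >/dev/null && $C &&
python3 -m creep '[[0.0014,0.0006,0,0,255],[0.0014,0.0006,0,0,255]]' 30 >/dev/null && $C &&
python3 -m creep '[[0.0013,0.0006,0,0,255],[0.0013,0.0007,0,0,255]]' 30 >/dev/null && $C &&
python3 -m creep '[[0.0013,0.0008,0,0,255],[0.0012,0.0008,0,0,255]]' 30 >/dev/null && $C &&
python3 -m creep '[[0.0012,0.0009,0,0,255],[0.0012,0.0009,0,0,255]]' 30 >/dev/null && $C &&
python3 -m creep '[[0.0011,0.0009,0,0,255],[0.0011,0.0011,0,0,255]]' 30 >/dev/null && $C &&
python3 -m creep '[[0.001,0.001,0,0,255],[0.001,0.0011,0,0,255]]' 30 >/dev/null && $C &&
python3 -m creep '[[0.001,0.0012,0,0,255],[0.0008,0.0012,0,0,255]]' 30 >/dev/null && $C &&
python3 -m creep '[[0.0009,0.0012,0,0,255],[0.0008,0.0013,0,0,255]]' 30 >/dev/null && $C &&
python3 -m creep '[[0.0007,0.0013,0,0,255],[0.0006,0.0013,0,0,255]]' 30 >/dev/null && $C &&
python3 -m creep '[[0.0007,0.0013,0,0,255],[0.0005,0.0014,0,0,255]]' 30 >/dev/null && $C &&
python3 -m creep '[[0.0005,0.0014,0,0,255],[0.0004,0.0014,0,0,255]]' 30 >/dev/null && $C
python3 plan2.py 598.6 -17.2 564.63 -15.76 -185 -2.5 24
```

```text
t 9.48 ang -127.2 r 33.80 Frad -2.1 res 0.5 Fz -1.0
t 9.65 ang -132.9 r 33.83 Frad -3.6 res 1.0 Fz -1.6
t 9.82 ang -137.9 r 33.84 Frad -3.9 res 0.7 Fz -1.6
t 9.98 ang -142.9 r 33.84 Frad -3.5 res 1.7 Fz -0.9
t 10.15 ang -147.9 r 33.85 Frad -4.4 res 1.4 Fz -1.1
t 10.32 ang -152.9 r 33.86 Frad -4.7 res 0.3 Fz -2.3
t 10.48 ang -157.8 r 33.87 Frad -5.9 res 1.3 Fz -2.2
t 10.65 ang -162.7 r 33.85 Frad -4.6 res 0.5 Fz -3.2
t 10.82 ang -167.6 r 33.90 Frad -6.2 res 1.0 Fz -3.0
t 10.98 ang -172.4 r 33.89 Frad -4.5 res 0.3 Fz -2.4
t 11.15 ang -177.2 r 33.89 Frad -4.7 res 1.4 Fz -3.6
t 11.32 ang 178.1 r 33.92 Frad -5.1 res 1.1 Fz -2.4
[[0.0004,0.0015,0,0,255],[0.0003,0.0014,0,0,255],[0.0002,0.0015,0,0,255],[0.0002,0.0015,0,0,255],[0.0001,0.0015,0,0,255],[0.0,0.0014,0,0,255],[0.0,0.0015,0,0,255],[-0.0001,0.0015,0,0,255],[-0.0001,0.0015,0,0,255],[-0.0002,0.0014,0,0,255],[-0.0003,0.0015,0,0,255],[-0.0004,0.0014,0,0,255],[-0.0004,0.0015,0,0,255],[-0.0004,0.0014,0,0,255],[-0.0006,0.0014,0,0,255],[-0.0005,0.0013,0,0,255],[-0.0007,0.0014,0,0,255],[-0.0007,0.0013,0,0,255],[-0.0008,0.0012,0,0,255],[-0.0008,0.0013,0,0,255],[-0.0008,0.0012,0,0,255],[-0.001,0.0011,0,0,255],[-0.0009,0.0012,0,0,255],[-0.001,0.001,0,0,255]]
end cmd [582.84  12.93] ang -242.5
```

```bash
C="python3 ck.py .5986 -.0172 4"
python3 -m creep '[[0.0001,0.0015,0,0,255],[0.0001,0.0014,0,0,255]]' 30 >/dev/null && $C &&
python3 -m creep '[[0.0001,0.0015,0,0,255],[0.0001,0.0015,0,0,255]]' 30 >/dev/null && $C &&
python3 -m creep '[[0.0001,0.0015,0,0,255],[0.0,0.0014,0,0,255]]' 30 >/dev/null && $C &&
python3 -m creep '[[0.0,0.0015,0,0,255],[-0.0001,0.0015,0,0,255]]' 30 >/dev/null && $C &&
python3 -m creep '[[-0.0001,0.0015,0,0,255],[-0.0002,0.0014,0,0,255]]' 30 >/dev/null && $C &&
python3 -m creep '[[-0.0003,0.0015,0,0,255],[-0.0004,0.0014,0,0,255]]' 30 >/dev/null && $C &&
python3 -m creep '[[-0.0004,0.0015,0,0,255],[-0.0004,0.0014,0,0,255]]' 30 >/dev/null && $C &&
python3 -m creep '[[-0.0006,0.0014,0,0,255],[-0.0005,0.0013,0,0,255]]' 30 >/dev/null && $C &&
python3 -m creep '[[-0.0007,0.0014,0,0,255],[-0.0007,0.0013,0,0,255]]' 30 >/dev/null && $C &&
python3 -m creep '[[-0.0008,0.0012,0,0,255],[-0.0008,0.0013,0,0,255]]' 30 >/dev/null && $C &&
python3 -m creep '[[-0.0008,0.0012,0,0,255],[-0.001,0.0011,0,0,255]]' 30 >/dev/null && $C &&
python3 -m creep '[[-0.0009,0.0012,0,0,255],[-0.001,0.001,0,0,255]]' 30 >/dev/null && $C
python3 plan2.py 599.0 -17.2 583.4 12.8 -245 -2.5 24
```

```text
t 11.48 ang 173.0 r 33.86 Frad -1.9 res 0.3 Fz -1.3
t 11.65 ang 167.5 r 33.81 Frad 0.8 res 1.2 Fz 1.2
t 11.82 ang 162.2 r 33.80 Frad 0.8 res 1.9 Fz 1.5
t 11.98 ang 156.9 r 33.82 Frad 2.7 res 1.1 Fz 2.0
t 12.15 ang 151.8 r 33.81 Frad 2.9 res 0.2 Fz 1.2
t 12.32 ang 146.6 r 33.78 Frad 4.6 res 1.9 Fz 2.9
t 12.48 ang 141.5 r 33.81 Frad 3.8 res 1.2 Fz 3.0
t 12.65 ang 136.5 r 33.80 Frad 4.7 res 2.4 Fz 3.1
t 12.82 ang 132.8 r 33.83 Frad 4.5 res 8.1 Fz 6.1
[[-0.0009,0.0012,0,0,255],[-0.0011,0.0009,0,0,255],[-0.0012,0.001,0,0,255],[-0.0012,0.0009,0,0,255],[-0.0012,0.0008,0,0,255],[-0.0013,0.0008,0,0,255],[-0.0013,0.0007,0,0,255],[-0.0013,0.0007,0,0,255],[-0.0013,0.0006,0,0,255],[-0.0014,0.0005,0,0,255],[-0.0014,0.0005,0,0,255],[-0.0014,0.0004,0,0,255],[-0.0015,0.0004,0,0,255],[-0.0014,0.0003,0,0,255],[-0.0015,0.0002,0,0,255],[-0.0015,0.0002,0,0,255],[-0.0014,0.0001,0,0,255],[-0.0015,0.0001,0,0,255],[-0.0015,-0.0001,0,0,255],[-0.0015,-0.0001,0,0,255],[-0.0015,-0.0001,0,0,255],[-0.0014,-0.0002,0,0,255],[-0.0015,-0.0003,0,0,255],[-0.0014,-0.0003,0,0,255]]
end cmd [617.25  11.52] ang -302.5
```

Contact: resistance jumped from about 1.2 to 8.1 N at 354° turned, which matches the visual estimate. I check again at rest.

```bash
for i in 1 2; do python3 -m creep '[[0,0,0,0,255]]' 30 >/dev/null; python3 ck.py .5986 -.0172 4;done; python3 gap.py 3 3; python3 ck.py .5986 -.0172 4
```

```text
t 12.90 ang 132.6 r 33.83 Frad 5.2 res 5.2 Fz 5.4
t 12.98 ang 132.7 r 33.83 Frad 4.4 res 5.7 Fz 4.6
carriage [328.3 237.5] 0.64 z 0.0762 err 2.8
feed_roller [325.6 242.9] 0.5 z 0.0571 err 0.7
carriage [326.9 242.1] 0.85 z 0.0603 err 1.9
feed_roller [321.  240.1] 0.51 z 0.0651 err 4.2
carriage [325.7 241.5] 0.75 z 0.0619 err 0.6
feed_roller [323.  241.5] 0.75 z 0.0610 err 2.0
t 13.43 ang 132.8 r 33.81 Frad 6.4 res 5.7 Fz 5.4
```

View pics/g3.png

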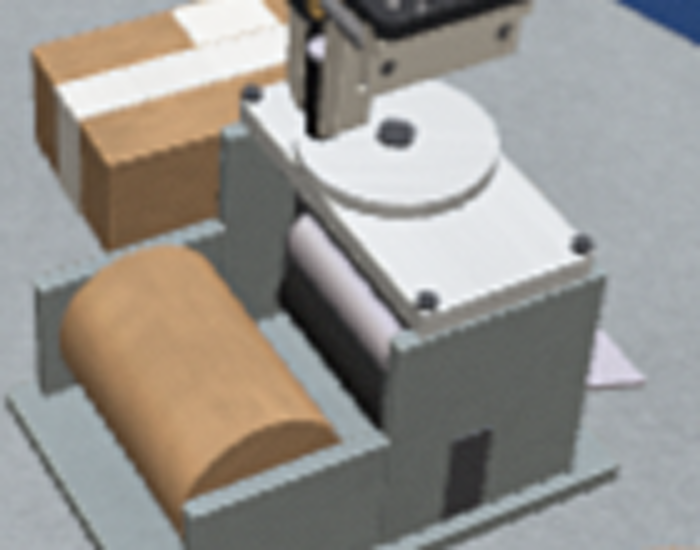

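Held at rest it gives 5.6 N, and the image shows the pinch roller down on the rubber roller. I add 1 mm more so it sits clearly in the firm band.

```bash
C="python3 ck.py .5986 -.0172 9"
python3 -m creep '[[-0.0002,0.0005,0,0,255]]' 30 >/dev/null && $C && python3 -m creep '[[-0.0003,0.0004,0,0,255]]' 30 >/dev/null && $C && python3 -m creep '[[0,0,0,0,255]]' 30 >/dev/null && $C
```

```text
t 13.52 ang 132.4 r 33.82 Frad 5.4 res 8.9 Fz 5.2
t 13.60 ang 131.9 r 33.83 Frad 5.6 res 9.5 Fz 6.3
```

```bash
C="python3 ck.py .5986 -.0172 9"
python3 -m creep '[[0,0,0,0,255],[0,0,0,0,255]]' 30 >/dev/null && $C
```

```text
t 13.77 ang 131.9 r 33.84 Frad 5.9 res 8.1 Fz 5.6
```

```bash
python3 - <<'E'
import numpy as np
r=[[.1,1.5],[.1,1.4],[.1,1.5],[.1,1.5],[.1,1.5],[0,1.4],[0,1.5],[-.1,1.5],[-.1,1.5],[-.2,1.4],[-.3,1.5],[-.4,1.4],[-.4,1.5],[-.4,1.4],[-.6,1.4],[-.5,1.3],[-.7,1.4],[-.7,1.3],[-.5,.9]]
M=np.array([[-.95148,.30771],[.30771,.95148]])
print(np.array([564.63,-15.76])+M.T@np.sum(r,0))
E
python3 plan2.py 598.7 -17.2 577.6 8.4 144 12 15
```

```text
[577.06314   8.38574]
[[0.0044,-0.0073,0,0,255],[0.0015,-0.007,0,0,255],[-0.0,-0.0070999999999999995,0,0,255],[-0.0015,-0.006900000000000001,0,0,255],[-0.0029,-0.0065,0,0,255],[-0.004200000000000001,-0.0058,0,0,255],[-0.0052,-0.0047,0,0,255],[-0.0062,-0.0036,0,0,255],[-0.0067,-0.0022,0,0,255],[-0.0070999999999999995,-0.0008,0,0,255],[-0.0070999999999999995,0.0008,0,0,255],[-0.0067,0.0022,0,0,255],[-0.0062,0.0035,0,0,255],[-0.0053,0.0047,0,0,255],[-0.004200000000000001,0.0058,0,0,255]]
end cmd [621.48 -42.47] ang 312.0
```

```bash
python3 -m creep '[[0.0044,-0.0073,0,0,255],[0.0015,-0.007,0,0,255],[0,-0.0071,0,0,255],[-0.0015,-0.0069,0,0,255],[-0.0029,-0.0065,0,0,255],[-0.0042,-0.0058,0,0,255],[-0.0052,-0.0047,0,0,255],[-0.0062,-0.0036,0,0,255],[-0.0067,-0.0022,0,0,255],[-0.0071,-0.0008,0,0,255],[0,0,0,0,255]]' 30; python3 ck.py .5986 -.0172 9; python3 -m creep '[[-0.0055,0.0005,0,0,255],[-0.0055,0.0013,0,0,255],[-0.0052,0.0021,0,0,255],[-0.005,0.0029,0,0,255],[-0.0038,0.0031,0,0,255],[-0.0028,0.003,0,0,255],[0,0,0,0,255],[0,0,0,0,255]]' 30;python3 ck.py .5986 -.0172 9
```

```text
t: 14.68
tool_pos: [0.5884, -0.0496, 0.2066]
orientation: [0.49, 3.103, 0.003]
force: [2.4, 5.0, 0.4]
opening: 0.0153
t 14.68 ang -107.5 r 33.93 Frad -5.5 res 0.7 Fz 0.4
t: 15.35
tool_pos: [0.6182, -0.0452, 0.2066]
orientation: [-0.488, -3.103, -0.001]
force: [-2.5, 5.7, 2.5]
opening: 0.0159
t 15.35 ang -55.0 r 34.14 Frad -6.1 res 1.2 Fz 2.5
```

```bash
python3 -m creep '[[-0.0005,0.0013,0,0,255],[-0.0005,0.0013,0,0,255],[-0.0005,0.0013,0,0,255],[0,0,0,0,255],[0,0,0,0,255]]' 30;python3 ck.py .5986 -.0172 9
```

```text
t: 15.77
tool_pos: [0.621, -0.0429, 0.2066]
orientation: [0.49, 3.103, -0.001]
force: [-0.4, -0.3, 0.6]
opening: 0.0153
t 15.77 ang -48.9 r 34.02 Frad 0.0 res -0.5 Fz 0.6
```

Force-free at 179.2° of back-off. A small trim, then release and lift.

```bash
python3 -m creep '[[-0.0003,0.0004,0,0,255],[0,0,0,0,255],[0,0,0,0,255]]' 30; python3 ck.py .5986 -.0172 9; python3 -m creep '[[0,0,0,0,200],[0,0,0,0,180],[0,0,0,0,150],[0,0,0,0,120],[0,0,0,0,100],[0,0,0,0,100],[0,0,0,0,100],[0,0,0,0,100]]' 30; python3 ck.py .5986 -.0172 9
python3 -c "
from h import *
cv2.imwrite(f'pics/a6.png',cv2.resize(read_camera('side')[120:260,230:400,::-1],None,fx=4,fy=4))"
```

```text
t: 16.02
tool_pos: [0.6212, -0.0426, 0.2067]
orientation: [0.49, 3.103, -0.001]
force: [-0.0, -2.3, 0.7]
opening: 0.0151
t 16.02 ang -48.3 r 34.02 Frad 1.7 res -1.5 Fz 0.7
t: 16.68
tool_pos: [0.6211, -0.0421, 0.2066]
orientation: [0.489, 3.103, -0.0]
force: [-0.3, -0.1, 0.6]
opening: 0.0557
t 16.68 ang -48.0 r 33.54 Frad -0.1 res -0.2 Fz 0.6
```

View pics/a6.png

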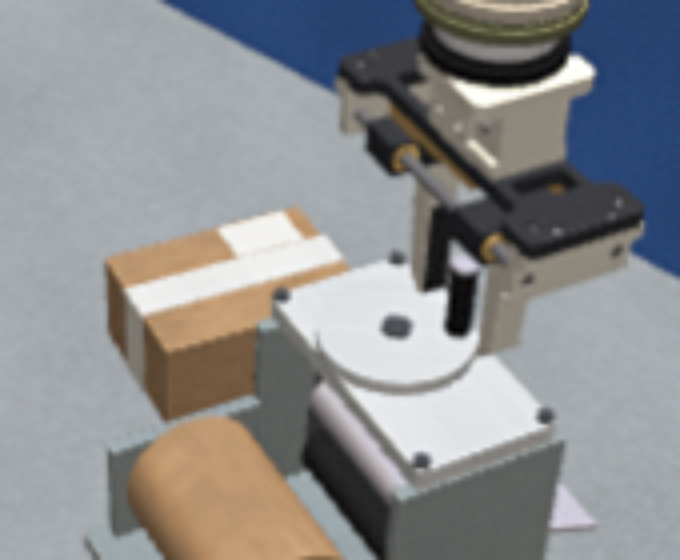

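The jaws are clear on both sides of the handle, which stands at crop (460,300). I lift straight up.

```bash
python3 -m creep '[[0,0,-0.005,0,100],[0,0,-0.01,0,100],[0,0,-0.02,0,100],[0,0,-0.03,0,100],[0,0,-0.03,0,100],[0,0,-0.02,0,100],[0,0,-0.005,0,100],[0,0,0,0,100],[0,0,0,0,100],[0,0,0,0,100]]'; python3 gap.py 3 4; python3 -c "
from h import *
im=read_camera('side');cv2.imwrite('pics/side9.png',im[:,:,::-1]);cv2.imwrite('pics/top9.png',read_camera('top')[:,:,::-1])
a=cv2.imread('pics/side0.png').astype(int);print(abs(a[160:400,250:420]-im[160:400,250:420,::-1]).max(2).__gt__(40).sum(), read_state()['force'])
c=np.array([.5962,-.0165])
for t in tip_of('side','grip_mid')[:1]: h=atz('side',t['pixel'],.2105)[:2]-c; print(t['pixel'],t['confidence'],np.degrees(np.arctan2(h[1],h[0])),np.linalg.norm(h))"
```

```text
t: 17.57
tool_pos: [0.6204, -0.0421, 0.3245]
orientation: [-0.489, -3.1, 0.0]
force: [-1.1, -0.1, -0.8]
opening: 0.0565
carriage [324.7 240.9] 0.66 z 0.0636 err 0.4
feed_roller [325.3 241.8] 0.86 z 0.0608 err 0.3
carriage [324.  235.9] 0.61 z 0.0801 err 1.6
feed_roller [325.3 241.1] 0.57 z 0.0631 err 0.2
carriage [325.3 239.9] 0.65 z 0.0672 err 0.1
feed_roller [324.1 240. ] 0.57 z 0.0665 err 1.1
476 [-0.12656685 -0.39538175 -0.34529742]
[325.3, 242.1] 0.7 -141.99713236624137 0.15261342688643184
```

View pics/side9.png

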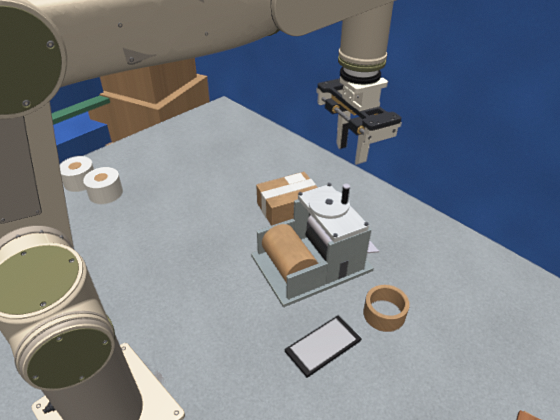

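View pics/g4.png

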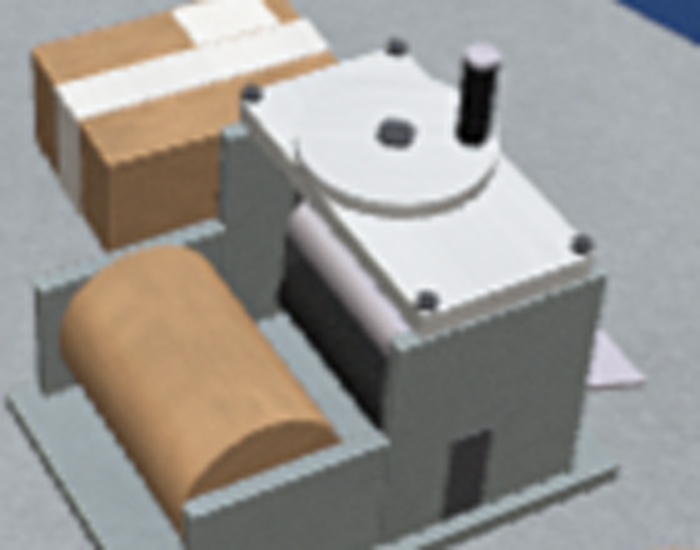

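```bash
python3 -c "
from h import *
h=atz('side',[346.3,185.8],.2325); print(h); h=h[:2]-np.array([.5954,-.0170]); print(np.degrees(np.arctan2(h[1],h[0])),np.linalg.norm(h))
close_job()"
```

```text
[ 0.62174954 -0.04051374  0.2325    ]
-41.74500763799361 0.03531563784612289
the job is handed in; nothing more can be done
```

I wound the crank clockwise until the rollers met and it came up firm, then backed it off half a turn, let go and lifted clear. The job was handed in at about 18 s on the robot's clock.

- **Winding:** it turned about 355° in all. Free turning took about 1.2 N. Moving resistance then rose to 9.5 N, about 8.3 N above free. Held at rest it was 8.1 N.
- **Backing off:** the arm's measured positions give about 180° from the firm point, with little sideways force left on the handle before I released it.
- **Last checks:** the side picture shows the handle free and upright, the pinch roller raised, and the parcel, tape roll and scanner where they lay. I did not view the last top picture.
- **Checks that disagreed:**
  - **Handle angle:** read by eye from the final picture it is −42°, against −48° from the arm. By-eye readings from the side camera scatter by several degrees (122° against about 127° from the arm at the start).
  - **Grip point:** the network's final report of it was plainly wrong, and I discarded it.
  - **Roller gap:** the network's heights for the two rollers scatter by about 7 mm or more. They put the final gap at 3 to 17 mm (mean about 7 mm), so they do not confirm the expected 10 mm closely.

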